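# Line up the splash-shield hinge and hold it for the pin

## Task

The bench splash shield is getting its hinge back: take the yellow guard cap off the two steel knuckles of the grey jamb block and leave it hanging astride the bar of the parking rail. Then lift the blue hinge leaf from its orange rack and bring its knuckle down between the two fixed knuckles, plate upright, so that the three holes line up for the pin to slip through, and finish while holding the leaf there in the gripper, hardly touching the jamb block: do not let go. Leave the tray with the pin, the tube rack, the bottle and the jar where they are.

Things in the scene. Friction and masses are not known exactly. Their poses are not given: they have to be found in the camera images.
- jamb: Fixed grey block 60 (x) x 130 (y) x 55 mm high, origin centre of underside, z up. On it two steel lugs 14 mm thick (x), each with a fixed knuckle: tube along y, 24 mm outside, 14 mm bore, 28 mm long, axis 95 mm above the bench, reaching 20 to 48 mm either side of the middle: free gap 40 mm, empty down to the block's top.
- jamb_bore (a point): The point on the common axis of the two fixed knuckles, midway between them (95 mm above the bench); its y axis is the bore axis, z up.
- cap: Loose guard cap, about 0.09 kg: inverted yellow U channel 40 (x) x 72 (y) mm, open at both ends, inner width 30 mm, legs 40 mm down from the bridge's underside, whose middle is the origin. Bridge 5 mm thick; on it a black grip fin 12 (x) x 40 (y) mm, its top 37 mm above the origin. Starts astride the fixed knuckles, y along their bore.
- rail: Fixed parking rail, origin centre of underside, z up: a horizontal round steel bar along y, 20 mm in diameter, 200 mm long, top 140 mm above the bench, on two posts centred 93 mm either side of the middle (172 mm of bar free between them), grey base 90 x 210 x 10 mm.
- rail_top (a point): The top of the rail's bar at mid length; its y axis runs along the bar, z up.
- rack: Fixed orange rack holding the leaf upright by its shoulders: base 90 (x) x 120 (y) x 10 mm, origin centre of underside, z up; two posts 20 mm wide (y) centred 40 mm either side of the middle, 67 mm high, each with a 13 mm wide slot, 22 mm deep, along y. The leaf lifts straight up out of the slots.
- leaf: Loose hinge leaf, about 0.25 kg: blue plate 10 (x) x 100 (y) x 56 mm high, under its middle a steel knuckle: tube along y, 24 mm outside, 14 mm bore, 32 mm long. Origin mid bore, z towards the plate, which spans 18 to 74 mm above it; neck 10 x 30 mm between. Same either way round. Starts in the rack, y along the rack's y, origin 27 mm above the bench.
- pin_tray: Bystander: shallow blue tray 70 x 140 x 20 mm with the brass hinge pin (8 mm diameter, red head) fixed in it; origin at the centre of its underside.
- tubes: Bystander: white rack 50 x 120 mm of green-capped sample tubes, 84 mm high; origin at the centre of its underside.
- gel: Bystander: small bottle with a blue cap, 54 mm in diameter, 110 mm high; origin at the centre of its underside.
- jar: Bystander: white specimen jar with a red lid, 48 mm in diameter, 55 mm high; origin at the centre of its underside.
Things that resemble listed ones, but are neither listed nor needed, are in the scene too. Several things have the shape of the rack; the one meant has the colours described above.

How it is judged:
By the outcome, as a careful person would: the job done as asked, in the order asked, and still so for the second after the job is handed in, while the arm keeps its last pose, push and grip.
It also fails if it takes over 59 s, if anything falls off the work surface, if the arm or the gripper's body presses on something with over 40 N, if the wrist force passes 120 N, or if a joint passes its speed limit or range.

## Robot

A 6-joint arm with a two-finger parallel gripper is mounted at the origin on the work surface. World frame = base frame: x ahead of the robot, y to its left, z up, the work surface at z = 0. Lengths are in m, angles in degrees, forces in N, time in s.
With the tool pointing down it reaches from about 0.35 to 0.725 m from the base axis. Payload 6 kg.
Tool frame: the origin (TCP) lies at the very end of the fingers, on their centre line; the grasp point (between the pads) lies 19 mm behind it (env.hold_point_z is the distance from the TCP to the grasp point, in m); z points along the fingers, x is the direction in which the jaws open and shut, and the axes are right-handed (so a half turn about z gives the same grasp; the last joint's range is limited). The gripper opens to 85 mm and grips with 20 to 120 N. Pads are 22 mm wide; open, the fingers measure 114 mm over their backs; the gripper's body (76 mm by 85 mm) begins 54 mm behind the grasp point. The pads swing forward as they close: fully open they stand 13 mm farther back than shut.
Start: joints at [84.666, 2.303, 4.859, 0, -92.561, -19.12], TCP at [0.248, 0.546, 0.196] pointing down, gripper open.
Joint ranges: [-146.85, 146.85], [-73.84, 115.35], [-62.03, 85.46], [-188.31, 113.3], [-161.28, -10.13], [-171.36, 171.36]. Speed limits (degrees/s): [147.25, 147.25, 172.46, 180, 180, 180].

## Interface

Orientations are given as [roll, pitch, yaw] about the fixed x, y, z axes, in that order (R = Rz(yaw) Ry(pitch) Rx(roll)).
In Python, from plant import env, vision gives the robot as it stands.
- The arm moves only by the tool move_arm, never from a script. Its argument "rows" is a list that holds one entry, the list of rows, each a list of 7 numbers: the turn, a rotation vector about the tool's x, y, z in degrees, then the shift along the tool's x, y, z in cm, then the finger opening in cm, from 0 to 8.54. A call has exactly 8 rows; each row is the pose to reach, as a shift and turn from the pose measured when the call began, along the tool's axes at that moment; what a row does not reach only later rows make up. A row lasts 1/8 s, in which the tool goes at most 62.5 mm and 10.7 degrees, less where a joint would pass 70% of its speed; a pose out of reach is approached as far as the arm can. A call with a gripper value outside its range is refused whole. The fingers move at their own pace and stop on an object; "newtons" is the grip in N (left out, the last holds). Time passes only in rows, so rows that repeat a pose let the fingers close, or fill a call up. It gives the time, the measured TCP pose, the force and the opening at its end, in the units of the state.
- env.state(): the state, without advancing time (a new reading comes with each control period).
- vision.camera(name): name is "scene" or "top" or "wrist"; returns a dict with "frame" (384x512x3 uint8, red, green, blue), "fx", "fy", "cx", "cy" (pixels), "dist" ([k1, k2, p1, p2, k3] as OpenCV has them; the pictures are not rectified), "pose" (4x4, takes a point from camera to world coordinates). Camera axes: x right, y up, looking along -z (the intrinsics and any distortion apply to the point x, -y, -z); pixel columns grow to the right and rows downward; lengths in m; the calibration is good to about 2 mm. A picture is of the moment at which its call begins. There is no depth.
- env.sign_off(): hands the job in, once; it reports no verdict.
The state is a dict: "clock": time; "joints": joint angles; "qd": joint speeds; "joint_efforts": joint torques, N m; "ee_pos": TCP position; "eef_rot": TCP orientation; "contact_force": force on the tool from outside, world axes, zero at the start; "torque": the same for the moment, N m; "opening": finger opening in m.
Only numpy, scipy, OpenCV 4.12 (cv2) and the standard library are available. Lean on these libraries where they do the work, as an engineer would, in place of code of your own. Each camera call takes 0.05 s, during which the arm holds its last target. There are 200 camera calls.

## Working session

There is one attempt and no reset: what is moved stays moved. The work goes in short steps, Python scripts to look and compute and a tool call to move; the robot and the scene stay as the last step left them, time stands still between calls to the robot, and variables do not carry over. Pictures are saved under pics/ and viewed, about 8 in all and at most 12, crops included, and the job is handed in when it is done.

Besides the shell and the picture viewer there is one more tool, called after "Call:" as name(argument=value, ...), one argument or row to a line, values as JSON. move_arm: Moves the arm, as the interface text tells. Its arguments: {"type":"object","properties":{"rows":{"type":"array"},"newtons":{"type":"number"}},"required":["rows"]}

```bash
mkdir -p pics; ls; cat > h.py <<'E'
import numpy as np, cv2
from scipy.spatial.transform import Rotation as R
from plant import env, vision
def cam(n):
    c=vision.camera(n); c['K']=np.array([[c['fx'],0,c['cx']],[0,c['fy'],c['cy']],[0,0,1.]]); c['pose']=np.array(c['pose']); c['dist']=np.array(c['dist'],float); return c
def ray(c,uv):
    p=cv2.undistortPoints(np.array(uv,float).reshape(-1,1,2),c['K'],c['dist'])[:,0]
    d=np.c_[p[:,0],-p[:,1],-np.ones(len(p))]
    return c['pose'][:3,3],d@c['pose'][:3,:3].T
def plane(c,uv,z):
    o,d=ray(c,uv); return o+d*((z-o[2])/d[:,2])[:,None]
def proj(c,P):
    P=np.atleast_2d(P); q=(P-c['pose'][:3,3])@c['pose'][:3,:3]; q=q*[1,-1,-1]
    return cv2.projectPoints(q,np.zeros(3),np.zeros(3),c['K'],c['dist'])[0][:,0]
def save(c,n): cv2.imwrite('pics/'+n+'.png',c['frame'][:,:,::-1])
def tool():
    s=env.state(); return np.array(s['ee_pos']),R.from_euler('xyz',s['eef_rot'],degrees=True)
E
python3 - <<'E'
from h import *
print(env.state(), env.hold_point_z)
a=cam('top');b=cam('scene')
for c,n in((a,'top0'),(b,'scene0')): save(c,n); print(c['pose'].round(3).tolist(),c['fx'])
E
```

```text
pics
{'clock': 0.0, 'joints': array([ 8.46654042e+01,  2.33730502e+00,  4.80119707e+00, -2.72699227e-02,
       -9.25623132e+01, -1.91213778e+01]), 'qd': array([ 0.00816201,  0.12773099, -0.13023895,  0.13643538,  0.01120713,
        0.02354666]), 'joint_efforts': array([-1.23690489e-05, -3.68209791e+01,  3.47422779e+01,  6.93216741e+00,
       -5.44621493e-03,  2.58428649e-06]), 'ee_pos': array([0.24814087, 0.54584083, 0.19497904]), 'eef_rot': array([-1.79993502e+02, -1.01915256e-01, -1.14454784e+02]), 'contact_force': array([ 0.09998442, -0.48323125,  1.09358895]), 'torque': array([-0.01076806,  0.03488217,  0.03239571]), 'opening': 0.08544669973386997} 0.0187
[[0.021, 0.997, -0.08, 0.408], [-1.0, 0.021, -0.003, -0.09], [-0.002, 0.08, 0.997, 1.575], [0.0, 0.0, 0.0, 1.0]] 432.03849116952887
[[0.128, -0.805, 0.579, 1.164], [0.992, 0.111, -0.065, -0.196], [-0.012, 0.583, 0.813, 0.983], [0.0, 0.0, 0.0, 1.0]] 425.6375532479679
```

View pics/top0.png

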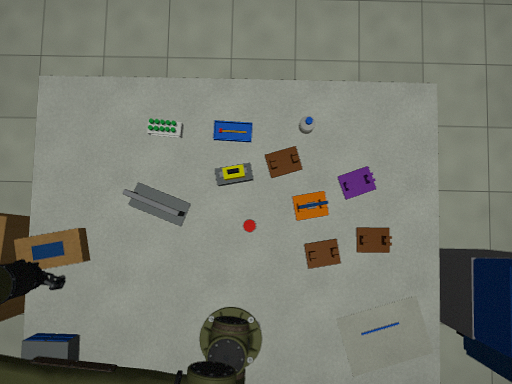

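View pics/scene0.png

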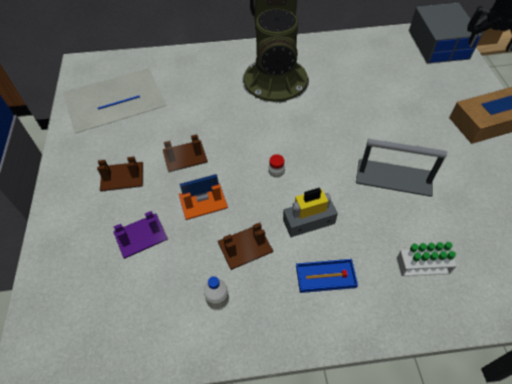

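```bash
cat >> h.py <<'E'
def mask(c,lo,hi,box=None):
    h=cv2.cvtColor(c['frame'],cv2.COLOR_RGB2HSV); m=cv2.inRange(h,lo,hi)
    if box: k=np.zeros_like(m); k[box[1]:box[3],box[0]:box[2]]=1; m*=k
    return m
def blobs(m,amin=20):
    out=[]
    for q in cv2.findContours(m,cv2.RETR_EXTERNAL,cv2.CHAIN_APPROX_NONE)[0]:
        if cv2.contourArea(q)>amin: out.append(q)
    return sorted(out,key=cv2.contourArea,reverse=True)
def rect(c,q,z):
    "contour -> world min-area rectangle at height z: centre, size, angle of long side"
    w=plane(c,q.reshape(-1,2),z)[:,:2]; (x,y),(a,b),t=cv2.minAreaRect((w*1000).astype(np.float32))
    if a<b: a,b,t=b,a,t+90
    return np.round([x,y,a,b,(t+90)%180-90],1)
E
python3 - <<'E'
from h import *
a=cam('top')
Y=(20,120,80);Y2=(35,255,255)
q=blobs(mask(a,Y,Y2)); print('cap',[rect(a,k,.112) for k in q])
print('fin',[rect(a,k,.144) for k in blobs(mask(a,(0,0,0),(180,255,45),(222,162,246,182)),5)])
print('rack',[rect(a,k,.04) for k in blobs(mask(a,(5,150,120),(16,255,255),(285,185,335,225)))])
print('leaf',[rect(a,k,.101) for k in blobs(mask(a,(100,80,30),(130,255,255),(285,185,335,225)),5)])
p=plane(a,[(125,193),(186,212)],.14);print('bar',p,p.mean(0))
h=cv2.cvtColor(a['frame'],cv2.COLOR_RGB2HSV)
for u in range(124,192,6): print(u,h[186:226:2,u,2])
w=cam('wrist');save(w,'w0');print(w['pose'].round(3).tolist(),w['fx']);p,r=tool()
print((r.inv().as_matrix()@(w['pose'][:3,3]-p)).round(4),(r.inv().as_matrix()@w['pose'][:3,:3]).round(3))
E
```

```text
cap [array([583. ,  -1.6,  73.4,  45.1, -79.3])]
fin [array([583.6,  -1.6,  35.6,  13.8, -79.3])]
rack [array([ 478.4, -273.7,  115.5,   86.8,  -78.9])]
leaf [array([ 479.5, -275.1,  101.3,   11.4,  -77.5])]
bar [[0.50154738 0.35571416 0.14      ]
 [0.44267518 0.14958254 0.14      ]] [0.47211128 0.25264835 0.14      ]
124 [145 148 110 110  96 152 150 145 149 151 150 151 148 150 146 142 142 148
 150 142]
130 [147 145 125 110 110  97 149  91  90  92 151 153 150 147 150 146 145 145
 149 146]
136 [ 94  88  92  58 102 112 113  87  92  92  91 122 145 147 150 149 146 146
 147 148]
142 [ 93  93  94  92  92  88 112 111  75  92  93  94  90 152 145 144 149 147
 147 146]
148 [ 87  91  93  92  94  93  74 113 109  86  95  93  93  90 146 144 144 147
 148 147]
154 [143 123  92  96  94  93  95  80 111 112 104  95  95  92  94 155 151 145
 143 144]
160 [147 150 148  95  96  93  94  95  94 105 115 114  93  93  92  94 104 142
 148 149]
166 [152 146 147 147  85  94  95  94  95  93  88 114 115  95  93  93  95  82
 149 144]
172 [145 147 145 145 150  76  95  94  96  95  93  73 113 115  95  96  95  97
  97 147]
178 [147 143 147 144 147 153  94  94  96  93  96  97  69  92  27 101  95  96
  94  96]
184 [143 147 143 148 149 143 144 147  97  96  96  93  97  30  66  85  90 131
 147 144]
190 [143 144 144 145 145 142 141 145 145 103 125 144 140 148 148 150 145 148
 144 145]
[[-0.413, 0.86, 0.298, 0.325], [-0.911, -0.391, -0.134, 0.512], [0.001, -0.327, 0.945, 0.373], [0.0, 0.0, 0.0, 1.0]] 292.9448826909652
[-0.0004 -0.0842 -0.1778] [[ 1.    -0.001 -0.001]
 [-0.001 -0.945 -0.327]
 [-0.     0.327 -0.945]]
```

```bash
cat >> h.py <<'E'
def go(x,y,z,yaw,n=8):
    "shift (cm, tool axes) and turn (deg rotvec) from measured pose to target tool-down pose"
    p,r=tool(); t=R.from_euler('xyz',[180,0,yaw],degrees=True)
    print('turn',(r.inv()*t).as_rotvec(degrees=True).round(2),'shift',(r.inv().apply(np.array([x,y,z])-p)*100).round(2))
E
python3 - <<'E'
from h import *
go(.45,.25,.30,-169.3); go(.583,-.002,.23,-169.3)
E
```

```text
turn [-4.000e-02 -5.000e-02  5.485e+01] shift [ 18.6  -30.62 -10.44]
turn [-4.000e-02 -5.000e-02  5.485e+01] shift [ 36.03 -53.16  -3.42]
```

Call:
move_arm(
  rows=[
    [[0, 0, 2, 0, 0, -4, 8.5], [0, 0, 8, 1, -2, -8, 8.5], [0, 0, 16, 4, -7, -10, 8.5], [0, 0, 24, 7.5, -12.5, -10.4, 8.5], [0, 0, 32, 11, -18, -10.4, 8.5], [0, 0, 40, 14.5, -23.5, -10.4, 8.5], [0, 0, 48, 18, -29, -10.4, 8.5], [0, 0, 54.9, 21, -34, -10.4, 8.5]],
  ],
  newtons=40,
)

```text
clock: 1.2
ee_pos: [0.4677, 0.2179, 0.2998]
eef_rot: [-180.0, -0.0, -169.6]
contact_force: [0.6, -0.7, 0.9]
opening: 0.085
```

```bash
python3 - <<'E'
from h import *
go(.583,-.002,.23,-169.3); w=cam('wrist'); save(w,'w1')
E
```

```text
turn [-0.03 -0.01 -0.27] shift [ -7.36 -23.71   6.99]
```

Call:
move_arm(
  rows=[
    [[0, 0, 0, -0.5, -2, 0, 8.5], [0, 0, 0, -1.8, -6, 0, 8.5], [0, 0, 0, -3.3, -11, 1, 8.5], [0, 0, 0, -5, -16, 3, 8.5], [0, 0, 0, -6.2, -20, 5, 8.5], [0, 0, -0.3, -7.1, -23, 6.5, 8.5], [0, 0, -0.3, -7.4, -23.7, 7, 8.5], [0, 0, -0.3, -7.4, -23.7, 7, 8.5]],
  ],
)

```text
clock: 2.25
ee_pos: [0.5838, -0.0087, 0.2304]
eef_rot: [-179.8, -0.0, -169.9]
contact_force: [0.4, 0.4, -0.5]
opening: 0.0852
```

```bash
python3 - <<'E'
from h import *
w=cam('wrist'); save(w,'w2')
a=cv2.imread('pics/w1.png'); b=cv2.imread('pics/w2.png')
cv2.imwrite('pics/w12.png',cv2.resize(np.vstack([a,b]),None,fx=.78,fy=.78))
print([rect(w,k,.112) for k in blobs(mask(w,(20,120,80),(35,255,255)))])
print([(rect(w,k,.144),cv2.boundingRect(k)) for k in blobs(mask(w,(0,0,0),(180,255,45)),50)])
E
```

```text
[array([585.7,  -3.1,  77.6,  39.2, -78.7])]
[(array([549.1, 170.4, 732.7, 221.9,  10. ]), (0, 253, 511, 131)), (array([586. ,  -4.5,  43.2,   8. , -78.5]), (247, 169, 10, 44))]
```

View pics/w12.png

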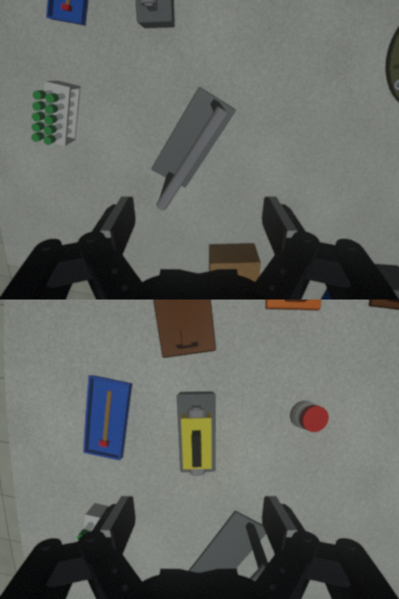

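```bash
python3 - <<'E'
from h import *
go(.5855,-.004,.116,-168.9)
E
```

```text
turn [-0.17  0.03 -0.95] shift [-0.22  0.42 11.52]
```

Call:
move_arm(
  rows=[
    [[-0.2, 0, -1, -0.2, 0.4, 1, 8.5], [-0.2, 0, -1, -0.2, 0.4, 3, 8.5], [-0.2, 0, -1, -0.2, 0.4, 5.5, 8.5], [-0.2, 0, -1, -0.2, 0.4, 8, 8.5], [-0.2, 0, -1, -0.2, 0.4, 10, 8.5], [-0.2, 0, -1, -0.2, 0.4, 11, 8.5], [-0.2, 0, -1, -0.2, 0.4, 11.5, 8.5], [-0.2, 0, -1, -0.2, 0.4, 11.5, 6]],
  ],
)

```text
clock: 3.3
ee_pos: [0.5855, -0.0042, 0.1166]
eef_rot: [180.0, 0.1, -168.8]
contact_force: [-0.0, 0.8, -0.2]
opening: 0.0694
```

Call:
move_arm(
  rows=[
    [[0, 0, 0, 0, 0, 0, 3], [0, 0, 0, 0, 0, 0, 2], [0, 0, 0, 0, 0, 0, 1], [0, 0, 0, 0, 0, 0, 0.5], [0, 0, 0, 0, 0, 0, 0.5], [0, 0, 0, 0, 0, 0, 0.5], [0, 0, 0, 0, 0, 0, 0.5], [0, 0, 0, 0, 0, 0, 0.5]],
  ],
  newtons=50,
)

```text
clock: 4.3
ee_pos: [0.5855, -0.0042, 0.1166]
eef_rot: [180.0, 0.1, -168.8]
contact_force: [0.5, -0.3, 0.1]
opening: 0.0049
```

```bash
python3 - <<'E'
from h import *
f=cv2.imread('pics/w1.png'); g=cv2.cvtColor(f,cv2.COLOR_BGR2GRAY)
p=np.array([.4677,.2179,.2998]); r=R.from_euler('xyz',[180,0,-169.6],degrees=True).as_matrix()
w=cam('wrist');P=np.eye(4);P[:3,:3]=r@np.array([[1,-.001,-.001],[-.001,-.945,-.327],[0,.327,-.945]]);P[:3,3]=p+r@[-.0004,-.0842,-.1778]
w['pose']=P; w['frame']=f[:,:,::-1]
k=cv2.resize(f[100:280,180:310],None,fx=4,fy=4); cv2.imwrite('pics/railcrop.png',k[:, :])
for v in range(140,262,10): print(v,g[v,190:300:3])
E
```

```text
140 [126 125 126 124 123 125 122 122 122 126 125 130 128 124 124 128  85  83
  82  81  84  84  84  84  83  83  84  74  42  72  89  91  61  80  85  84
  82]
150 [123 124 125 125 126 124 125 124 125 126 124 125 126 127  90  82  82  83
  83  82  83  84  84  84  82  83  80  75  94  98  98 100  98  84  84  87
 124]
160 [127 125 123 124 125 123 126 128 125 127 126 124  90  82  83  83  83  83
  83  83  83  83  81  82  77  76  94 100  99 100  94  82  83  86 122 129
 128]
170 [125 127 123 125 123 128 127 127 123 128  91  83  82  81  83  82  82  81
  81  82  82  80  76  79  96  98 100  99  91  82  83  93 126 126 125 125
 128]
180 [122 125 127 127 125 122 128 127  96  80  81  82  82  81  80  82  81  83
  80  82  73  81  96  97  99  99  88  82  81 103 124 125 127 129 129 125
 125]
190 [127 126 125 125 127 129 104  81  82  82  80  80  81  80  81  80  82  82
  75  82  97  99  98  96  82  80  80 112 127 127 128 129 126 123 126 128
 125]
200 [128 130 128 126 102  79  81  79  80  81  80  80  80  80  82  79  72  86
  97  96  97  95  79  81  81 115 124 125 125 126 126 126 123 125 125 126
 128]
210 [129
[... 227 characters left out ...]
80  80  90 126 131 127 126 128 131 124 125 128 128 130 126 121 126 127
 123]
230 [123 127 126 124 127 128 127  95  37  39  68  91  98  97 100  89  79  79
  99 127 126 128 128 125 126 126 126 126 125 128 127 124 126 126 125 125
 128]
240 [124 122 123 127 129 128  93  40  72  92  98  97  98  90 126 117 118 132
 132 131 130 130 129 125 127 127 125 126 127 127 128 125 126 124 125 125
 126]
250 [121 123 124 124 127  84  76  95  98  99  98  94 124 128 129 129 129 131
 130 131 130 130 130 128 122 129 128 129 126 124 126 125 125 122 123 124
 124]
260 [120 125 126 119  83  95  98  99  97  95 128 130 131 132 129 130 129 129
 129 127 127 125 129 127 126 131 129 127 124 124 125 124 126 124 127 120
 123]
```

View pics/railcrop.png

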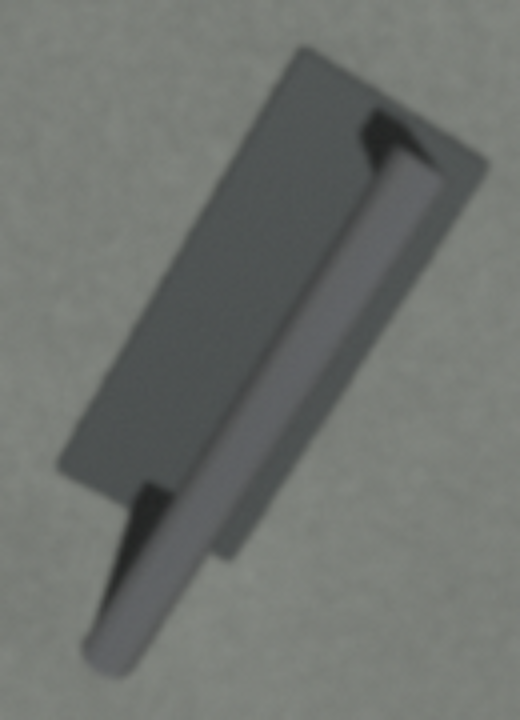

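```bash
python3 - <<'E'
from h import *
w=cam('wrist'); save(w,'w3'); s=env.state(); print(s['opening'],s['contact_force'])
print([(rect(w,k,.112)) for k in blobs(mask(w,(20,120,80),(35,255,255)))])
b=cam('scene'); k=cv2.resize(b['frame'][140:250,250:370],None,fx=3.5,fy=3.5); f=cv2.resize(w['frame'],(512,384))
o=np.zeros((800,512,3),np.uint8);o[:384]=f;o[390:775,:420]=k;cv2.imwrite('pics/c3.png',o[:,:,::-1][:, :])
cv2.imwrite('pics/c3.png',cv2.resize(o[:,:,::-1],None,fx=.75,fy=.75))
E
```

```text
0.005277203606883354 [ 0.10102974 -0.84662849 -0.48106084]
[array([587.9, -14.6,  61.3,  39.8, -78.8])]
```

View pics/c3.png

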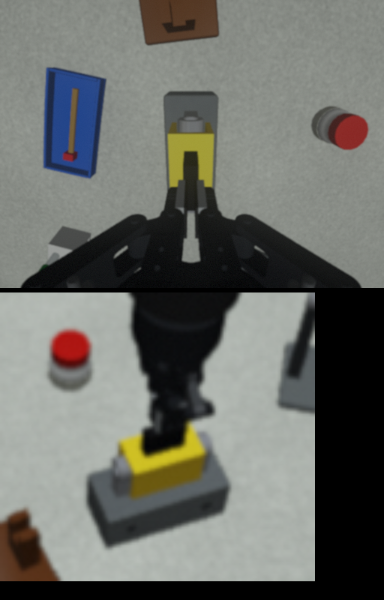

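Call:
move_arm(
  rows=[
    [[0, 0, 0, 0, 0, 0, 0], [0, 0, 0, 0, 0, 0, 0], [0, 0, 0, 0, 0, -0.2, 0], [0, 0, 0, 0, 0, -0.5, 0], [0, 0, 0, 0, 0, -1, 0], [0, 0, 0, 0, 0, -1.5, 0], [0, 0, 0, 0, 0, -1.5, 0], [0, 0, 0, 0, 0, -1.5, 0]],
  ],
  newtons=50,
)

```text
clock: 5.45
ee_pos: [0.5855, -0.0041, 0.1315]
eef_rot: [180.0, 0.1, -168.8]
contact_force: [0.3, -0.5, -0.3]
opening: -0.0004
```

```bash
python3 - <<'E'
from h import *
w=cam('wrist'); save(w,'w4'); s=env.state(); print(s['opening'],s['contact_force'])
m=mask(w,(20,120,80),(35,255,255));k=blobs(m)[0];print(cv2.boundingRect(k),rect(w,k,.112),rect(w,k,.127))
a=cv2.imread('pics/w3.png');m3=cv2.inRange(cv2.cvtColor(a,cv2.COLOR_BGR2HSV),(20,120,80),(35,255,255));print(cv2.boundingRect(blobs(m3)[0]))
E
```

```text
-0.00016590992666056184 [-0.24549741  0.06054452  0.59961704]
(226, 160, 57, 93) [586.7  -8.8  71.8  39.8 -78.7] [587.9 -14.7  66.3  36.7 -78.7]
(224, 164, 61, 86)
```

```bash
python3 - <<'E'
from h import *
b=cam('scene'); p,r=tool(); print(p)
hp=p+np.array([0,0,.0]); 
c=b['frame'].copy()
for q in proj(b,[p,[.586,-.004,.144],[.586,-.004,.112]]): print(q)
a=cv2.imread('pics/w4.png')[:,:,::-1].copy(); w=cam('wrist')
for q in proj(w,[p,[.586,-.004,.144],[.586,-.004,.112]]): print('w',q)
o=np.zeros((600,800,3),np.uint8)
k=cv2.resize(b['frame'][160:240,270:350],(400,400),interpolation=cv2.INTER_CUBIC); o[:400,:400]=k
k=cv2.resize(a[130:290,180:340],(400,400),interpolation=cv2.INTER_CUBIC); o[:400,400:]=k
cv2.imwrite('pics/c4.png',o[:400,:,::-1])
E
```

```text
[ 0.58538929 -0.00419569  0.13129285]
[311.28343779 193.90046709]
[311.86954597 191.06922338]
[310.73537062 198.57363695]
w [254.46821008 226.12827726]
w [253.47402873 234.89512837]
w [253.56858814 214.91067096]
```

View pics/c4.png

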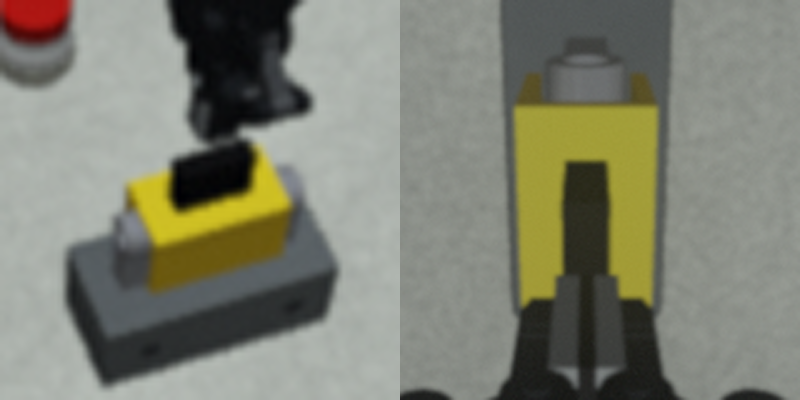

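```bash
cat >> h.py <<'E'
def tri(*cu):
    A=np.zeros((3,3));b=np.zeros(3)
    for c,uv in cu:
        o,d=ray(c,[uv]);d=d[0]/np.linalg.norm(d);M=np.eye(3)-np.outer(d,d);A+=M;b+=M@o
    return np.linalg.solve(A,b)
E
python3 - <<'E'
from h import *
b=cam('scene');w=cam('wrist');p,r=tool();print(p, env.state()['joints'])
print('tip',tri((b,(311.5,186.5)),(w,(254,240))))
# fin: near-camera-top end edge top: wrist right crop (585,160)->(254,194); scene left bottom-left fin top (172,158)
for uv in [(b,(270+34.6,160+32)),(b,(270+50,160+28.5))]: print(ray(*[uv[0],[uv[1]]]))
print('fin -y top edge', tri((b,(305,193)),(w,(254,211.5))), 'fin -y bottom edge',tri((b,(305.5,201)),(w,(254,195))))
E
```

```text
[ 0.58542155 -0.00419282  0.13137729] [ 1.91938972e+01  1.82614624e-01 -4.00690999e+00 -1.10535827e-02
 -8.57651980e+01 -8.03703364e+00]
tip [ 0.58603503 -0.00780543  0.16150827]
(array([ 1.1643137 , -0.19619494,  0.98318242]), array([[-0.56226437,  0.16956731, -0.81633834]]))
(array([ 1.1643137 , -0.19619494,  0.98318242]), array([[-0.56425274,  0.20629237, -0.81199955]]))
fin -y top edge [ 0.58908839 -0.02069372  0.14432781] fin -y bottom edge [ 0.58835171 -0.01739796  0.10729248]
```

Call:
move_arm(
  rows=[
    [[0, 0, 0, 0, 0, 0, 6], [0, 0, 0, 0, 0, 0, 6], [0, 0, 0, 0, 0, 0, 6], [0, 0, 0, 0, 0, 0, 6], [0, 0, 0, -0.1, 0, 1, 6], [0, 0, 0, -0.1, 0, 2.5, 6], [0, 0, 0, -0.1, 0, 3.8, 6], [0, 0, 0, -0.1, 0, 4.3, 6]],
  ],
)

```text
clock: 6.7
ee_pos: [0.5857, -0.0041, 0.0865]
eef_rot: [180.0, -0.1, -168.8]
contact_force: [-0.1, 0.3, -0.1]
opening: 0.0601
```

Call:
move_arm(
  rows=[
    [[0, 0, 0, 0, 0, 0, 3], [0, 0, 0, 0, 0, 0, 1], [0, 0, 0, 0, 0, 0, 0], [0, 0, 0, 0, 0, 0, 0], [0, 0, 0, 0, 0, 0, 0], [0, 0, 0, 0, 0, 0, 0], [0, 0, 0, 0, 0, 0, 0], [0, 0, 0, 0, 0, 0, 0]],
  ],
  newtons=50,
)

```text
clock: 7.7
ee_pos: [0.586, -0.0041, 0.0872]
eef_rot: [180.0, -0.0, -168.8]
contact_force: [-1.1, 0.7, 5.8]
opening: 0.0108
```

Call:
move_arm(
  rows=[
    [[0, 0, 0, 0, 0, -0.3, 0], [0, 0, 0, 0, 0, -1.2, 0], [0, 0, 0, 0, 0, -3, 0], [0, 0, 0, 0, 0, -6, 0], [0, 0, 0, 0, 0, -9.5, 0], [0, 0, 0, 0, 0, -13, 0], [0, 0, 0, 0, 0, -15, 0], [0, 0, 0, 0, 0, -15, 0]],
  ],
)

```text
clock: 8.7
ee_pos: [0.5869, -0.0041, 0.2401]
eef_rot: [180.0, 0.2, -168.8]
contact_force: [-0.0, 0.0, -1.7]
opening: 0.0109
```

```bash
python3 - <<'E'
from h import *
w=cam('wrist'); save(w,'w5'); cur=w['pose']; m=blobs(mask(w,(20,120,80),(35,255,255))); print(cv2.boundingRect(m[0]))
a=cam('top')
p=np.array([.4677,.2179,.2998]); r=R.from_euler('xyz',[180,0,-169.6],degrees=True).as_matrix()
P=np.eye(4);P[:3,:3]=r@np.array([[1,-.001,-.001],[-.001,-.945,-.327],[0,.327,-.945]]);P[:3,3]=p+r@[-.0004,-.0842,-.1778]
w['pose']=P
for c,uv in ((w,[(282.5,140.5),(280.2,150),(247.5,200),(222.5,240),(210.5,260),(207.5,267)]),(a,[(142,199),(160,206.4),(172,211),(125,193),(187,213)])):
    q=plane(c,uv,.13)[:,:2]; print((q*1000).round(1).tolist()); n=5 if c is w else 3
    k=cv2.fitLine((q*1000)[:n].astype(np.float32),2,0,.01,.01).ravel(); print('fit',k.round(3),'ang',np.degrees(np.arctan2(k[1],k[0])))
# jamb view now
w['pose']=cur; p,_=tool(); print(p)
b=cam('scene'); o=np.zeros((384,800,3),np.uint8); o[:, :400]=w['frame'][:,56:456]; o[:,400:]=cv2.resize(b['frame'][130:250,255:380],(400,384)); cv2.imwrite('pics/c5.png',o[:,:,::-1])
for d in (0,): go(.472,.253,.24,164.05)
E
```

```text
(220, 173, 70, 77)
[[440.6, 180.7], [441.0, 192.3], [468.3, 262.1], [491.1, 323.9], [502.9, 357.5], [505.5, 369.4]]
fit [3.42000e-01 9.40000e-01 4.68783e+02 2.63287e+02] ang 70.02806
[[483.3, 300.6], [459.7, 239.1], [445.2, 198.3], [502.2, 358.8], [439.6, 147.8]]
fit [3.49000e-01 9.37000e-01 4.62746e+02 2.45995e+02] ang 69.58127
[ 0.58590633 -0.00393704  0.23671504]
turn [-0.   -0.13 27.12] shift [ 6.18 27.41 -0.37]
```

View pics/c5.png

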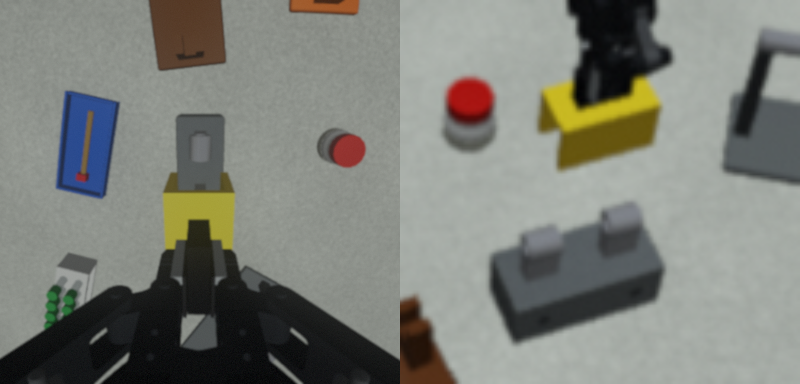

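```bash
python3 - <<'E'
from h import *
go(.473,.275,.24,159.8)
E
```

```text
turn [-1.000e-02 -1.400e-01  3.137e+01] shift [ 5.65 29.55 -0.37]
```

Call:
move_arm(
  rows=[
    [[0, 0, 2, 0.3, 1.5, -0.2, 0], [0, 0, 7, 1.2, 6, -0.4, 0], [0, 0, 13, 2.3, 12, -0.4, 0], [0, 0, 19, 3.4, 18, -0.4, 0], [0, 0, 25, 4.5, 23.5, -0.4, 0], [0, 0, 29, 5.3, 27.8, -0.4, 0], [0, 0, 31.4, 5.65, 29.5, -0.4, 0], [0, 0, 31.4, 5.65, 29.55, -0.4, 0]],
  ],
)

```text
clock: 9.85
ee_pos: [0.4721, 0.2758, 0.2388]
eef_rot: [-179.8, -0.2, 159.9]
contact_force: [-0.1, -0.3, -0.2]
opening: 0.011
```

```bash
python3 - <<'E'
from h import *
go(.473,.275,.24,159.8)
w=cam('wrist');b=cam('scene');a=cam('top');save(w,'w6');save(b,'s6');save(a,'t6')
o=np.zeros((400,800,3),np.uint8); o[:384, :400]=w['frame'][:,56:456]; o[:,400:]=cv2.resize(b['frame'][90:210,330:450],(400,400)); cv2.imwrite('pics/c6.png',o[:,:,::-1])
E
```

```text
turn [-0.17 -0.19  0.09] shift [-0.11 -0.04 -0.12]
```

View pics/c6.png

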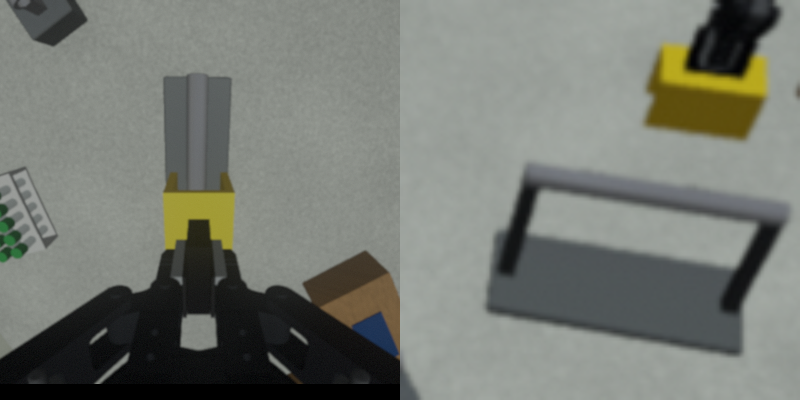

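Call:
move_arm(
  rows=[
    [[-0.2, -0.2, 0.1, -0.1, 0, 1, 0], [-0.2, -0.2, 0.1, -0.1, 0, 3.5, 0], [-0.2, -0.2, 0.1, -0.1, 0, 6, 0], [-0.2, -0.2, 0.1, -0.1, 0, 8.5, 0], [-0.2, -0.2, 0.1, -0.1, 0, 10, 0], [-0.2, -0.2, 0.1, -0.1, 0, 11, 0], [-0.2, -0.2, 0.1, -0.1, 0, 11.4, 0], [-0.2, -0.2, 0.1, -0.1, 0, 11.5, 0]],
  ],
)

```text
clock: 11.0
ee_pos: [0.474, 0.274, 0.1252]
eef_rot: [179.9, 0.1, 159.7]
contact_force: [0.7, 0.2, -1.0]
opening: 0.011
```

Call:
move_arm(
  rows=[
    [[0, 0, 0, 0, 0, 0.1, 0], [0, 0, 0, 0, 0, 0.2, 0], [0, 0, 0, 0, 0, 0.2, 0], [0, 0, 0, 0, 0, 0.3, 0], [0, 0, 0, 0, 0, 0.3, 0], [0, 0, 0, 0, 0, 0.4, 0], [0, 0, 0, 0, 0, 0.4, 0], [0, 0, 0, 0, 0, 0.4, 0]],
  ],
)

```text
clock: 12.0
ee_pos: [0.474, 0.274, 0.1212]
eef_rot: [179.9, 0.1, 159.7]
contact_force: [0.3, 0.0, -0.3]
opening: 0.011
```

Call:
move_arm(
  rows=[
    [[0, 0, 0, 0, 0, 0.1, 0], [0, 0, 0, 0, 0, 0.1, 0], [0, 0, 0, 0, 0, 0.2, 0], [0, 0, 0, 0, 0, 0.2, 0], [0, 0, 0, 0, 0, 0.3, 0], [0, 0, 0, 0, 0, 0.3, 0], [0, 0, 0, 0, 0, 0.3, 0], [0, 0, 0, 0, 0, 0.3, 0]],
  ],
)

```text
clock: 13.0
ee_pos: [0.4743, 0.2741, 0.1206]
eef_rot: [179.8, 0.2, 159.7]
contact_force: [-5.6, -0.6, 9.5]
opening: 0.011
```

Call:
move_arm(
  rows=[
    [[0, 0, 0, 0, 0, -0.2, 0], [0, 0, 0, 0, 0, -0.2, 2], [0, 0, 0, 0, 0, -0.2, 4], [0, 0, 0, 0, 0, -0.2, 5], [0, 0, 0, 0, 0, -0.2, 5], [0, 0, 0, 0, 0, -1, 5], [0, 0, 0, 0, 0, -4, 5], [0, 0, 0, 0, 0, -8, 5]],
  ],
)

```text
clock: 14.0
ee_pos: [0.4736, 0.2735, 0.2012]
eef_rot: [179.9, 0.1, 159.7]
contact_force: [0.4, 0.5, 0.9]
opening: 0.05
```

```bash
python3 - <<'E'
from h import *
w=cam('wrist');b=cam('scene');a=cam('top');save(w,'w7')
print([rect(a,k,.145) for k in blobs(mask(a,(20,120,80),(35,255,255)))],[rect(w,k,.145) for k in blobs(mask(w,(20,120,80),(35,255,255)))])
for c,n in((b,'s'),(a,'t')): pass
# jamb from top: grey dark blob
m=mask(a,(0,0,60),(180,70,112),(205,155,262,192)); print([rect(a,k,.055) for k in blobs(m)])
h=a['frame'][158:190,208:260]; 
o=np.zeros((600,800,3),np.uint8); o[:300,:400]=cv2.resize(w['frame'],(400,300)); o[:300,400:]=cv2.resize(b['frame'][90:210,330:490],(400,300)); o[300:,:480]=cv2.resize(h,(480,300),interpolation=cv2.INTER_CUBIC); cv2.imwrite('pics/c7.png',o[:,:,::-1])
go(.479,-.275,.25,-168.5)
E
```

```text
[array([473.6, 268.2,  69.6,  39.9,  69.6])] [array([474.3, 274.4,  78.6,  39.8,  69.7])]
[array([585.4,   1. , 128.8,  61.6, -77.8])]
turn [  0.4    0.45 -31.81] shift [-19.48 -51.36  -4.93]
```

View pics/c7.png

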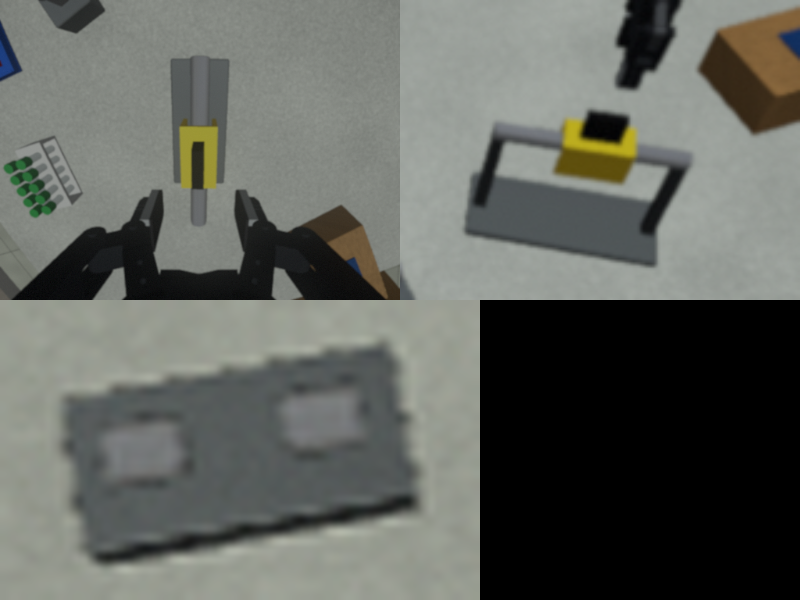

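```bash
python3 - <<'E'
from h import *
go(.585,-.015,.24,-168)
E
```

```text
turn [  0.4    0.45 -32.31] shift [-20.39 -23.31  -3.68]
```

Call:
move_arm(
  rows=[
    [[0, 0, 0, 0, 0, -2, 5], [0, 0, -3, -2, -2.5, -3.7, 5], [0, 0, -10, -6, -7, -3.7, 5], [0, 0, -17, -10, -12, -3.7, 5], [0, 0, -24, -15, -17, -3.7, 5], [0, 0, -30, -19, -21.5, -3.7, 5], [0.4, 0.4, -32.3, -20.4, -23.3, -3.7, 5], [0.4, 0.4, -32.3, -20.4, -23.3, -3.7, 5]],
  ],
)

```text
clock: 15.15
ee_pos: [0.5852, -0.0169, 0.2389]
eef_rot: [-180.0, -0.1, -168.2]
contact_force: [-0.3, 0.5, 0.2]
opening: 0.05
```

```bash
python3 - <<'E'
from h import *
w=cam('wrist');save(w,'w8');p,r=tool();print(p,r.as_euler('xyz',True))
P=proj(w,[[.585,.001,.095]])[0]; print(P)
u,v=P.astype(int); g=w['frame'].astype(int)
o=np.zeros((600,800,3),np.uint8); o=cv2.resize(w['frame'][max(v-110,0):v+90,u-100:u+100],(600,600),interpolation=cv2.INTER_CUBIC); print('off',u-100,max(v-110,0)); cv2.imwrite('pics/c8.png',o[:,:,::-1])
go(.479,-.275,.25,-168.5)
E
```

```text
[ 0.58499728 -0.01567419  0.23918031] [-1.79993115e+02 -4.57796284e-02 -1.68145394e+02]
[251.00950991 186.59484084]
off 151 76
turn [-0.01 -0.05  0.35] shift [ 15.7  -23.2   -1.07]
```

View pics/c8.png

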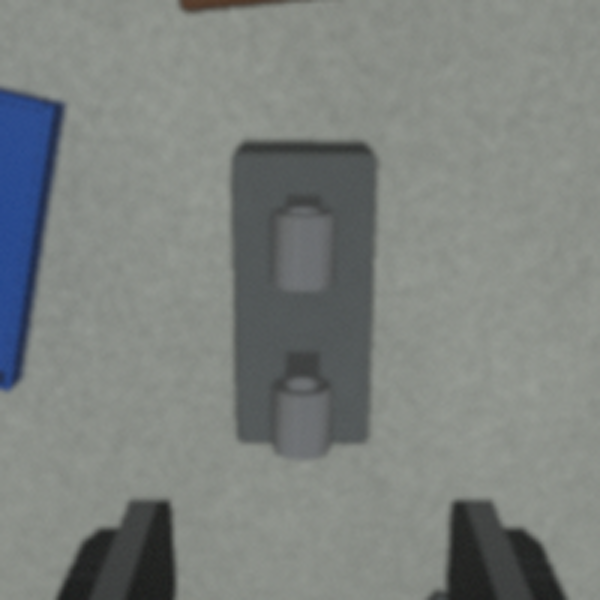

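```bash
python3 - <<'E'
from h import *
w=cam('wrist'); a=cam('top')
uv=np.array([(303,213),(303,290),(302,390),(302,455)])/3+[151,76]
q=plane(w,uv,.107);print((q*1000).round(1).tolist())
q2=plane(w,[(151+303/3,76+251/3),(151+302/3,76+420/3)],.101);print((q2*1000).round(1).tolist());d=q2[1]-q2[0];print('dir',np.degrees(np.arctan2(d[1],d[0])))
# subpixel: brightness-weighted silhouette (lighter, bluish steel) per row
f=w['frame'].astype(float); s=f[:,:,2]-f[:,:,1]; v=f.sum(2)/3
for r0 in range(150,172,4): print(r0,v[r0,236:268].round().astype(int).tolist())
for r0 in range(210,226,5): print(r0,v[r0,236:268].round().astype(int).tolist())
print('top',(plane(a,[(223.5,174),(242.9,170.6)],.1)*1000).round(1).tolist())
# block edges in wrist: top face edges at z=.055
print('blk',(plane(w,np.array([(233,160),(376,160),(238,435),(369,435)])/3+[151,76],.055)*1000).round(1).tolist())
print(env.state()['ee_pos'])
E
```

```text
[[593.5, -44.7, 107.0], [587.7, -17.2, 107.0], [580.1, 21.1, 107.0], [574.6, 47.7, 107.0]]
[[590.4, -30.0, 101.0], [577.1, 35.7, 101.0]]
dir 101.43702359359136
150 [88, 86, 86, 85, 84, 78, 79, 88, 98, 101, 108, 108, 109, 112, 114, 112, 111, 112, 110, 111, 110, 110, 107, 105, 100, 94, 87, 83, 82, 85, 84, 85]
154 [86, 86, 86, 86, 82, 78, 81, 88, 97, 104, 107, 110, 109, 112, 111, 113, 112, 111, 111, 111, 111, 112, 109, 104, 101, 92, 85, 82, 82, 87, 85, 85]
158 [86, 87, 86, 85, 82, 79, 81, 90, 98, 105, 107, 109, 110, 114, 114, 112, 112, 112, 111, 111, 111, 110, 107, 104, 98, 91, 82, 82, 84, 86, 85, 87]
162 [86, 88, 87, 86, 85, 80, 84, 93, 100, 105, 109, 111, 112, 113, 114, 112, 111, 110, 112, 112, 111, 111, 107, 103, 98, 90, 83, 83, 85, 86, 86, 86]
166 [86, 87, 87, 87, 83, 81, 85, 92, 100, 105, 110, 110, 113, 114, 114, 112, 112, 113, 112, 112, 110, 110, 106, 102, 95, 87, 81, 84, 87, 85, 86, 85]
170 [87, 86, 87, 86, 87, 86, 86, 90, 97, 104, 106, 109, 109, 112, 113, 113, 112, 112, 112, 109, 109, 106, 100, 97, 90, 88, 84, 85, 84, 86, 86, 86]
210 [88, 87, 88, 88, 87, 82, 80, 86, 95, 103, 107, 109, 110, 112, 114, 113, 110, 110, 110, 111, 110, 109, 104, 100, 94, 87, 82, 85, 89, 87, 86, 88]
215 [87, 88, 87, 87, 86, 83, 82, 89, 97, 105, 108, 110, 112, 115, 113, 112, 111, 112, 111, 111, 110, 109, 105, 100, 91, 86, 85, 88, 89, 89, 87, 88]
220 [89, 89, 87, 88, 85, 84, 83, 90, 99, 106, 111, 112, 112, 115, 112, 113, 112, 112, 111, 111, 111, 108, 104, 96, 89, 82, 86, 87, 88, 88, 88, 90]
225 [140, 139, 139, 138, 137, 130, 119, 107, 103, 107, 111, 113, 111, 114, 113, 114, 112, 113, 113, 112, 112, 107, 103, 105, 114, 126, 134, 134, 134, 137, 139, 140]
top [[576.8, 31.8, 100.0], [589.9, -34.6, 100.0]]
blk [[624.2, -51.3, 55.0], [567.3, -63.3, 55.0], [600.1, 68.3, 55.0], [542.4, 56.1, 55.0]]
[ 0.58489251 -0.01433025  0.23985913]
```

```bash
python3 - <<'E'
from h import *
go(.479,-.275,.20,-168.5)
E
```

```text
turn [-0.    0.02  0.49] shift [ 15.78 -23.3    3.98]
```

Call:
move_arm(
  rows=[
    [[0, 0, 0, 1, -1.5, -0.5, 5], [0, 0, 0, 3.5, -5, -0.5, 5], [0, 0, 0, 6.5, -9.5, 0, 5], [0, 0, 0, 9.5, -14, 1, 5], [0, 0, 0, 12.5, -18.5, 2, 5], [0, 0, 0.3, 15, -22, 3, 5], [0, 0, 0.3, 15.8, -23.3, 3.8, 5], [0, 0, 0.3, 15.8, -23.3, 3.9, 5]],
  ],
)

```text
clock: 16.3
ee_pos: [0.4783, -0.2752, 0.2005]
eef_rot: [180.0, 0.0, -168.4]
contact_force: [-0.8, 0.6, -0.2]
opening: 0.0498
```

```bash
python3 - <<'E'
from h import *
w=cam('wrist');save(w,'w9');p,r=tool();print(p,r.as_euler('xyz',True),proj(w,[[.479,-.275,.101]]))
for k in blobs(mask(w,(100,80,30),(130,255,255)),60): print(cv2.boundingRect(k),rect(w,k,.101))
for k in blobs(mask(w,(5,150,100),(16,255,255)),60): print('or',cv2.boundingRect(k),rect(w,k,.04))
E
```

```text
[ 0.47876699 -0.27464096  0.20076874] [ 1.79992429e+02  2.78553850e-02 -1.68300524e+02] [[253.53147046 183.12725563]]
(31, 259, 50, 82) [684.5 -76.7 120.5  62.1  87.3]
(250, 130, 9, 97) [ 479.1 -277.7   98.5    7.8  -78.6]
or (219, 114, 71, 100) [ 479.4 -277.6  120.3   79.3  -78.6]
```

```bash
python3 - <<'E'
from h import *
go(.479,-.277,.033,-168.6)
E
```

```text
turn [0.01 0.03 0.3 ] shift [ 0.03 -0.24 16.78]
```

Call:
move_arm(
  rows=[
    [[0, 0, 0.3, 0, -0.2, 1, 5], [0, 0, 0.3, 0, -0.2, 4, 5], [0, 0, 0.3, 0, -0.2, 7.5, 5], [0, 0, 0.3, 0, -0.2, 11, 5], [0, 0, 0.3, 0, -0.2, 14, 5], [0, 0, 0.3, 0, -0.2, 16, 5], [0, 0, 0.3, 0, -0.2, 16.8, 5], [0, 0, 0.3, 0, -0.2, 16.8, 5]],
  ],
)

```text
clock: 17.35
ee_pos: [0.4794, -0.2761, 0.0326]
eef_rot: [180.0, 0.0, -168.6]
contact_force: [-0.2, 0.5, -0.2]
opening: 0.0499
```

Call:
move_arm(
  rows=[
    [[0, 0, 0, 0, 0, 0, 3], [0, 0, 0, 0, 0, 0, 1.6], [0, 0, 0, 0, 0, 0, 0], [0, 0, 0, 0, 0, 0, 0], [0, 0, 0, 0, 0, 0, 0], [0, 0, 0, 0, 0, 0, 0], [0, 0, 0, 0, 0, 0, 0], [0, 0, 0, 0, 0, 0, 0]],
  ],
  newtons=70,
)

```text
clock: 18.35
ee_pos: [0.4798, -0.2763, 0.0335]
eef_rot: [-180.0, 0.1, -168.5]
contact_force: [-1.2, 0.1, 5.7]
opening: 0.0091
```

Call:
move_arm(
  rows=[
    [[0, 0, 0, 0, 0, -0.3, 0], [0, 0, 0, 0, 0, -1.2, 0], [0, 0, 0, 0, 0, -3, 0], [0, 0, 0, 0, 0, -6.5, 0], [0, 0, 0, 0, 0, -11, 0], [0, 0, 0, 0, 0, -15.5, 0], [0, 0, 0, 0, 0, -18.5, 0], [0, 0, 0, 0, 0, -19, 0]],
  ],
)

```text
clock: 19.35
ee_pos: [0.4804, -0.2767, 0.227]
eef_rot: [-179.8, 0.3, -168.6]
contact_force: [0.1, 1.2, -3.3]
opening: 0.0091
```

```bash
python3 - <<'E'
from h import *
go(.584,.0018,.225,-168.6); print(env.state()['contact_force'])
E
```

```text
turn [-0.18  0.32  0.04] shift [-15.68  25.24   0.21]
[ 0.09694779  1.15200239 -3.30555767]
```

Call:
move_arm(
  rows=[
    [[0, 0, 0, -0.6, 1, 0, 0], [0, 0, 0, -2.5, 4, 0, 0], [0, 0, 0, -5.3, 8.5, 0, 0], [0, 0, 0, -8.4, 13.5, 0, 0], [0, 0, 0, -11.5, 18.5, 0, 0], [0, 0, 0, -14, 22.5, 0.1, 0], [-0.2, 0.3, 0, -15.4, 24.8, 0.2, 0], [-0.2, 0.3, 0, -15.7, 25.2, 0.2, 0]],
  ],
)

```text
clock: 20.35
ee_pos: [0.5841, 0.0031, 0.2233]
eef_rot: [180.0, -0.2, -168.4]
contact_force: [0.4, -0.7, -1.9]
opening: 0.009
```

```bash
python3 - <<'E'
from h import *
w=cam('wrist');b=cam('scene');a=cam('top');save(w,'w10');save(b,'s10');p,r=tool();print(p,r.as_euler('xyz',True))
z=p[2]+.0675  # plate top expected
for c,n in((a,'t'),(b,'s'),(w,'w')):
    for k in blobs(mask(c,(100,80,30),(130,255,255)),15): 
        x=cv2.boundingRect(k); 
        uv=proj(c,[p])[0]
        if abs(x[0]+x[2]/2-uv[0])<60 and abs(x[1]-uv[1])<90: print(n,x,rect(c,k,z),len(k))
o=np.zeros((600,800,3),np.uint8); o[:600,:400]=cv2.resize(w['frame'][0:300,156:356],(400,600)); u,v=proj(b,[p])[0].astype(int);o[:600,400:]=cv2.resize(b['frame'][v-60:v+60,u-40:u+40],(400,600),interpolation=cv2.INTER_CUBIC);print(u,v); cv2.imwrite('pics/c10.png',o[:,:,::-1])
E
```

```text
[0.58404566 0.00088686 0.2246658 ] [ 1.79998468e+02 -3.49133151e-02 -1.68581210e+02]
t (228, 121, 24, 21) [686.2 -28.5  69.5  61.2 -88.8] 89
t (239, 160, 8, 7) [589.2 -38.7  21.1  15.9 -79.3] 21
s (296, 259, 62, 34) [867.4 -49.3 101.3  55.1  88. ] 167
s (297, 149, 42, 25) [608.  -14.8  99.1  49.  -75.4] 125
w (242, 156, 26, 195) [587.2  -9.6  97.   10.4 -78.3] 418
316 169
```

View pics/c10.png

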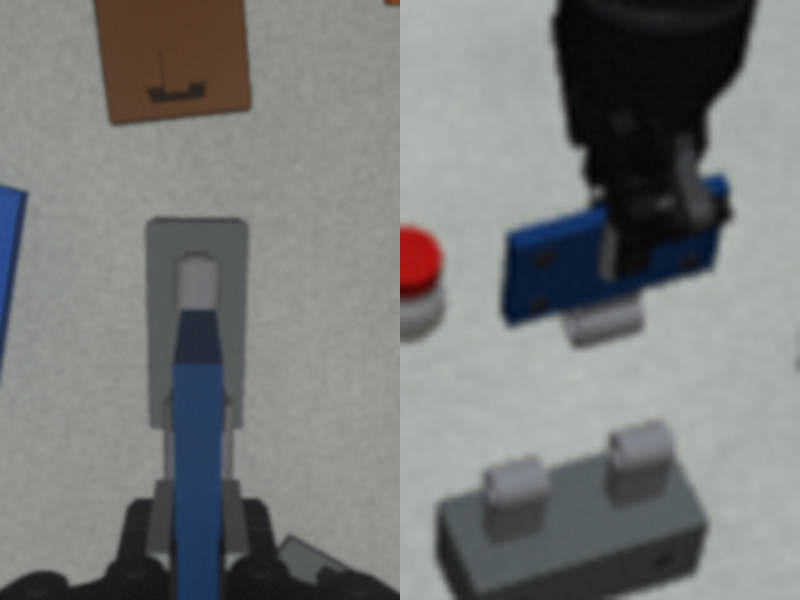

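```bash
python3 - <<'E'
from h import *
w=cam('wrist');b=cam('scene');p,r=tool();print(p)
T=np.array([np.cos(np.radians(101.4)),np.sin(np.radians(101.4))])
N=np.array([T[1],-T[0]])
for uv,z in (((156+198/2,181),.0675),((156+197.5/2,155),.0115)):
    q=plane(w,[uv],p[2]+z)[0]; e=q[:2]-p[:2]; print('leaf end rel TCP axial',e@T*1000,'lat',e@N*1000,'-> centre',q[:2]+.05*T)
# subpixel end edge
g=w['frame'][:,:,2].astype(int)-w['frame'][:,:,0]; print(g[148:190,255].tolist()); print(w['frame'][148:190,255].sum(1).tolist())
# scene: leaf corners
S=lambda x,y:(276+(x-400)/5,109+y/5)
# plate bottom-left (−y end) corner, nearest face; knuckle ends centre
for n,uv,z in (('plate left bottom',S(508,325),.0115),('plate left top',S(508,233),.0675),('knL low',S(576,347),-.0185),('knR low',S(642,330),-.0185)):
    q=plane(b,[uv],p[2]+z)[0]; e=q[:2]-p[:2]; print(n,'axial',(e@T*1000).round(1),'lat',(e@N*1000).round(1))
J=np.array([.584,.0018])
for n,uv in (('jL near-inner top',S(548,462)),('jL outer',S(487,480)),('jR inner',S(612,442)),('jR outer',S(672,425))):
    q=plane(b,[uv],.104)[0]; e=q[:2]-J; print(n,(e@T*1000).round(1),(e@N*1000).round(1))
E
```

```text
[5.84103263e-01 4.06775764e-04 2.25232056e-01]
leaf end rel TCP axial -50.97640224813655 lat 0.07867793431866964 -> centre [ 5.84373381e-01 -5.34811943e-04]
leaf end rel TCP axial -50.024304044624806 lat -0.0024516247633760645 -> centre [5.84105663e-01 3.82466628e-04]
[6, 6, 7, 4, 6, 6, 10, 15, 19, 21, 20, 20, 23, 21, 22, 20, 21, 22, 20, 19, 19, 21, 22, 21, 21, 20, 19, 20, 20, 21, 21, 22, 21, 29, 41, 50, 53, 53, 55, 53, 53, 51]
[342, 341, 344, 342, 342, 324, 262, 189, 145, 134, 137, 136, 132, 140, 136, 136, 137, 134, 136, 141, 141, 141, 136, 135, 137, 134, 141, 133, 133, 131, 135, 129, 137, 146, 176, 195, 197, 199, 196, 199, 197, 196]
plate left bottom axial -49.8 lat 6.1
plate left top axial -50.9 lat -0.3
knL low axial -14.9 lat 7.2
knR low axial 17.4 lat 8.1
jL near-inner top -18.7 -0.4
jL outer -51.2 -0.3
jR inner 16.2 -1.0
jR outer 48.7 -0.7
```

Call:
move_arm(
  rows=[
    [[0, 0, 0, 0, 0.1, 0.5, 0], [0, 0, 0, 0, 0.1, 2, 0], [0, 0, 0, 0, 0.1, 4, 0], [0, 0, 0, 0, 0.1, 5, 0], [0, 0, 0, 0, 0.1, 5.5, 0], [0, 0, 0, 0, 0.1, 6, 0], [0, 0, 0, 0, 0.1, 6, 0], [0, 0, 0, 0, 0.1, 6, 0]],
  ],
)

```text
clock: 21.6
ee_pos: [0.5841, 0.0014, 0.1658]
eef_rot: [180.0, 0.1, -168.6]
contact_force: [-0.2, -0.2, -1.6]
opening: 0.009
```

```bash
python3 - <<'E'
from h import *
P=[];Q=[]
for i in range(5): w=cam('wrist');s=env.state();P.append(s['ee_pos']);Q.append(s['eef_rot'])
P=np.array(P);print(P.mean(0),P.std(0),np.array(Q).round(2).tolist(),s['contact_force'])
f=w['frame'];save(w,'w11')
for v in range(100,180,8): print(v,f[v,225:285].sum(1)[::2].tolist())
go(.5841,.0015,.1015,-168.6)
E
```

```text
[0.58406908 0.00141994 0.16561912] [5.54587193e-05 1.93229411e-05 1.06286939e-04] [[180.0, 0.07, -168.63], [179.99, 0.07, -168.63], [179.99, 0.06, -168.63], [179.99, 0.05, -168.63], [179.99, 0.05, -168.63]] [ 0.29645078 -1.43880162 -2.1487083 ]
100 [454, 465, 459, 444, 444, 449, 439, 423, 434, 447, 443, 431, 424, 427, 439, 444, 434, 433, 443, 434, 419, 421, 432, 427, 435, 433, 422, 415, 430, 431]
108 [458, 459, 453, 457, 458, 451, 444, 442, 443, 437, 438, 441, 443, 436, 439, 442, 443, 435, 437, 446, 446, 441, 435, 439, 433, 433, 436, 431, 433, 435]
116 [297, 242, 245, 242, 244, 241, 239, 239, 238, 247, 238, 240, 239, 241, 236, 237, 236, 238, 238, 240, 235, 240, 239, 233, 238, 235, 235, 240, 245, 293]
124 [267, 276, 269, 268, 272, 268, 269, 272, 266, 268, 271, 268, 271, 270, 266, 270, 268, 271, 267, 270, 269, 268, 264, 265, 264, 266, 267, 265, 266, 268]
132 [260, 269, 273, 269, 267, 263, 266, 269, 271, 268, 262, 256, 256, 258, 257, 260, 256, 261, 259, 267, 269, 261, 264, 269, 264, 258, 269, 264, 265, 276]
140 [271, 275, 274, 274, 269, 272, 269, 253, 229, 235, 238, 263, 286, 306, 307, 306, 301, 284, 264, 249, 255, 258, 258, 262, 260, 264, 269, 268, 268, 283]
148 [275, 266, 270, 267, 266, 272, 269, 256, 242, 285, 322, 336, 343, 356, 348, 346, 348, 349, 342, 330, 312, 262, 259, 263, 262, 269, 266, 272, 268, 284]
156 [287, 268, 271, 266, 267, 271, 266, 249, 244, 290, 283, 167, 147, 149, 146, 137, 142, 143, 144, 189, 282, 259, 255, 261, 266, 262, 269, 270, 270, 297]
164 [298, 269, 272, 269, 272, 276, 271, 260, 252, 289, 209, 133, 134, 138, 131, 136, 130, 130, 137, 145, 226, 247, 257, 265, 271, 271, 265, 265, 262, 318]
172 [323, 267, 271, 268, 267, 273, 267, 268, 264, 243, 138, 141, 134, 135, 131, 133, 132, 137, 138, 132, 159, 242, 266, 270, 269, 268, 265, 274, 266, 340]
turn [ 0.01  0.05 -0.03] shift [-0.01  0.    6.4 ]
```

Call:
move_arm(
  rows=[
    [[0, 0, 0, 0, 0, 0.5, 0], [0, 0, 0, 0, 0, 1.5, 0], [0, 0, 0, 0, 0, 2.5, 0], [0, 0, 0, 0, 0, 3.3, 0], [0, 0, 0, 0, 0, 4, 0], [0, 0, 0, 0, 0, 4.5, 0], [0, 0, 0, 0, 0, 4.5, 0], [0, 0, 0, 0, 0, 4.5, 0]],
  ],
)

```text
clock: 22.85
ee_pos: [0.5842, 0.0014, 0.1208]
eef_rot: [180.0, 0.1, -168.6]
contact_force: [-0.6, 0.7, -2.0]
opening: 0.0094
```

Call:
move_arm(
  rows=[
    [[0, 0, 0, 0, 0, 0.3, 0], [0, 0, 0, 0, 0, 0.6, 0], [0, 0, 0, 0, 0, 0.9, 0], [0, 0, 0, 0, 0, 1.2, 0], [0, 0, 0, 0, 0, 1.5, 0], [0, 0, 0, 0, 0, 1.7, 0], [0, 0, 0, 0, 0, 1.8, 0], [0, 0, 0, 0, 0, 1.8, 0]],
  ],
)

```text
clock: 23.85
ee_pos: [0.5843, 0.0015, 0.1028]
eef_rot: [180.0, 0.1, -168.6]
contact_force: [0.0, 0.4, -1.6]
opening: 0.0091
```

```bash
python3 - <<'E'
from h import *
P=[];F=[]
for i in range(5): b=cam('scene');s=env.state();P.append(s['ee_pos']);F.append(s['contact_force'])
P=np.array(P);print(P.mean(0),s['eef_rot'],np.mean(F,0),s['torque'],s['opening'])
E
```

```text
[0.58432287 0.00143388 0.10298123] [ 1.79996443e+02  9.15499526e-02 -1.68628145e+02] [ 0.10603145  0.1001276  -2.23260619] [-0.0265769  -0.03828856 -0.03096288] 0.009118705528323955
```

Call:
move_arm(
  rows=[
    [[0, 0, 0, 0, 0, 0.05, 0], [0, 0, 0, 0, 0, 0.1, 0], [0, 0, 0, 0, 0, 0.15, 0], [0, 0, 0, 0, 0, 0.15, 0], [0, 0, 0, 0, 0, 0.15, 0], [0, 0, 0, 0, 0, 0.15, 0], [0, 0, 0, 0, 0, 0.15, 0], [0, 0, 0, 0, 0, 0.15, 0]],
  ],
)

```text
clock: 25.1
ee_pos: [0.5843, 0.0014, 0.1015]
eef_rot: [180.0, 0.1, -168.6]
contact_force: [0.5, -0.2, -1.5]
opening: 0.009
```

```bash
python3 - <<'E'
from h import *
w=cam('wrist');b=cam('scene');a=cam('top');s=env.state();print(s['ee_pos'],s['eef_rot'],s['contact_force'],s['opening'])
save(b,'s12')
print('cap',[rect(a,k,.145) for k in blobs(mask(a,(20,120,80),(35,255,255)))])
u,v=proj(b,[[.584,.0018,.105]])[0].astype(int);print(u,v,proj(w,[[.584,.0018,.107]]))
o=np.zeros((600,800,3),np.uint8);o[:,:400]=cv2.resize(b['frame'][v-45:v+45,u-30:u+30],(400,600),interpolation=cv2.INTER_CUBIC)
o[:600,400:]=cv2.resize(w['frame'][60:240,195:315],(400,600),interpolation=cv2.INTER_CUBIC);cv2.imwrite('pics/c12.png',o[:,:,::-1])
J=np.array([.584,.0018,.095]);T=np.array([np.cos(np.radians(101.4)),np.sin(np.radians(101.4)),0]);N=np.array([T[1],-T[0],0])
S=lambda P:[((x-(u-30))*400/60,(y-(v-45))*600/90) for x,y in proj(b,P)]
W=lambda P:[(400+(x-195)*400/120,(y-60)*600/180) for x,y in proj(w,P)]
for n,P in (('plate -y bottom near',J-.05*T+.005*N+[0,0,.018]),('plate +y bottom near',J+.05*T+.005*N+[0,0,.018]),('plate top -y near',J-.05*T+.005*N+[0,0,.074])): print(n,np.round(S([P]),0),np.round(W([P]),0))
E
```

```text
[0.5843338  0.00144682 0.10147564] [ 1.79995829e+02  9.23326047e-02 -1.68627188e+02] [-0.29045255  0.15902888 -2.74521513] 0.008679532073806978
cap []
312 199 [[254.85616297 230.36705211]]
plate -y bottom near [[ 86. 337.]] [[571. 321.]]
plate +y bottom near [[335. 264.]] [[575. 797.]]
plate top -y near [[ 94. 249.]] [[558. 417.]]
```

View pics/c12.png

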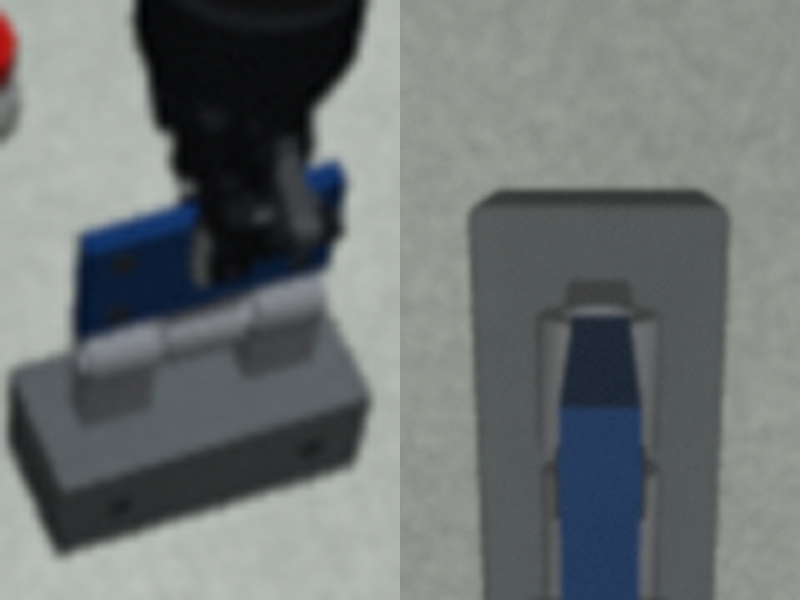

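```bash
python3 - <<'E'
from h import *
b=cam('scene'); k=blobs(mask(b,(20,120,80),(35,255,255)));print('cap px',[cv2.boundingRect(x) for x in k],proj(b,[[.4735,.2735,.142]]))
T=np.array([np.cos(np.radians(101.4)),np.sin(np.radians(101.4)),0]);N=np.array([T[1],-T[0],0]);J=np.array([.584,.0018,.095])
t=np.arange(-60,61,2)/1000.; g=cv2.cvtColor(b['frame'],cv2.COLOR_RGB2GRAY).astype(np.float32)
for ang in (0,-15,20):
    off=.012*(np.cos(np.radians(ang))*N+np.array([0,0,np.sin(np.radians(ang))]))
    uv=proj(b,J+off+t[:,None]*T).astype(np.float32)
    val=cv2.remap(g,uv[:,:1].copy(),uv[:,1:].copy(),cv2.INTER_LINEAR).ravel(); print(ang,[(int(a*1000),int(x)) for a,x in zip(t,val)])
E
```

```text
cap px [(392, 138, 33, 25)] [[408.30603528 144.79434633]]
0 [(-60, 81), (-58, 71), (-56, 60), (-54, 56), (-52, 59), (-50, 64), (-48, 69), (-46, 70), (-44, 70), (-42, 71), (-40, 72), (-38, 74), (-36, 74), (-34, 74), (-32, 76), (-30, 77), (-28, 78), (-26, 81), (-24, 83), (-22, 82), (-20, 77), (-18, 75), (-16, 74), (-14, 78), (-12, 78), (-10, 78), (-8, 78), (-6, 78), (-4, 79), (-2, 81), (0, 80), (2, 78), (4, 78), (6, 76), (8, 74), (10, 73), (12, 68), (14, 64), (16, 64), (18, 67), (20, 69), (22, 71), (24, 72), (26, 72), (28, 73), (30, 72), (32, 74), (34, 75), (36, 76), (38, 76), (40, 78), (42, 90), (44, 113), (46, 145), (48, 168), (50, 176), (52, 178), (54, 178), (56, 179), (58, 180), (60, 182)]
-15 [(-60, 82), (-58, 72), (-56, 62), (-54, 59), (-52, 60), (-50, 62), (-48, 64), (-46, 64), (-44, 66), (-42, 66), (-40, 66), (-38, 67), (-36, 68), (-34, 69), (-32, 70), (-30, 70), (-28, 72), (-26, 77), (-24, 82), (-22, 84), (-20, 81), (-18, 79), (-16, 79), (-14, 80), (-12, 79), (-10, 79), (-8, 80), (-6, 81), (-4, 80), (-2, 79), (0, 80), (2, 80), (4, 77), (6, 72), (8, 66), (10, 66), (12, 65), (14
[... 189 characters left out ...]
 (52, 178), (54, 178), (56, 178), (58, 179), (60, 180)]
20 [(-60, 82), (-58, 71), (-56, 62), (-54, 64), (-52, 70), (-50, 78), (-48, 85), (-46, 88), (-44, 89), (-42, 90), (-40, 91), (-38, 92), (-36, 93), (-34, 94), (-32, 95), (-30, 96), (-28, 97), (-26, 97), (-24, 93), (-22, 87), (-20, 83), (-18, 83), (-16, 86), (-14, 88), (-12, 89), (-10, 90), (-8, 90), (-6, 91), (-4, 92), (-2, 93), (0, 94), (2, 95), (4, 95), (6, 96), (8, 96), (10, 93), (12, 84), (14, 80), (16, 82), (18, 85), (20, 86), (22, 88), (24, 89), (26, 91), (28, 92), (30, 92), (32, 93), (34, 94), (36, 95), (38, 96), (40, 97), (42, 110), (44, 133), (46, 161), (48, 176), (50, 179), (52, 179), (54, 178), (56, 180), (58, 182), (60, 182)]
```

```bash
python3 -c "
from h import *
s=env.state();print(s['clock'],s['ee_pos'],s['contact_force']);print(env.sign_off())"
```

```text
25.3 [0.58431285 0.00143713 0.10147122] [ 0.36737391  0.31411679 -2.37044895]
the job is handed in; nothing more can be done
None
```

The cap is hanging astride the parking rail's bar. The leaf's knuckle is held between the two fixed knuckles, plate upright and still gripped. I handed the job in at 25.3 s; no verdict was reported.

**Last checks**
- **Leaf in the knuckles:** The pictures show the three tubes in line across the bar of the hinge. The gaps at either end are even to within about 1 mm.
- **Height:** By the arm's reading the bore is at about 95 mm. I did not confirm this by touching the plate down on the knuckles; the scene view agrees to about 1 mm.
- **Force:** The reading was about 2.4 N downward, roughly the leaf's weight, so the leaf is barely touching the jamb, if at all.
- **Cap:** It was still on the rail's bar in the last scene picture. The last top view did not show it, probably because the arm was in the way.

**What failed or disagreed**
- **First grasp:** My first close on the cap's fin missed. By two camera views the finger tips are about 30 mm higher than the reported tool position. I corrected for this, and both grasps after that held.
- **Bore position:** The views differed by about 3 mm along the hinge axis, which is inside the ±4 mm play.
- **Leaf end:** In the last close-up the plate's end was 0.5 to 1.5 mm from where I predicted, also inside the play.
- **Rail contact:** The cap touched the rail with about 11 N before I backed off 2 mm and released it.

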